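# Unlatch the silver test-kit case

## Task

Unlatch the silver case on the test bench, ready for opening: slide its red catch all the way aside so that it no longer blocks the bolt, then slide the bolt all the way back out of its staple. The blue case beside it has the same red catch and bolt; leave those as they are.

Things in the scene. Friction and masses are not known exactly. Their poses are not given: they have to be found in the camera images.
- silver_case: Silver-grey case fixed on the bench, 200 (x) x 250 (y) x 100 (z) mm, left or right of an equal blue case, 30 mm or more off. Origin: centre of its underside; z up; its front (handle, staple) faces its -x, towards the robot within 18 degrees. On the flat lid (at 100 mm) are a red catch and a steel bolt; each only slides, level, with about 2 N friction, and stays put. Their grips rise 50 mm above the lid.
- silver_catch_grip (a point): On the upright red post (16 x 16 mm) of its catch, 38 mm above the lid; axes as the case's. The post stands on a red bar 14 mm wide, top 16 mm above the lid, reaching 76 mm towards -y, behind the bolt, which it blocks. In the case frame it starts at x 3.5, y 62 to 66 mm and slides along the case's +y to a stop at y 102; the bolt is free from y 83.
- silver_bolt_knob (a point): On the upright round black knob (18 mm across) of its bolt, 38 mm above the lid; axes as the case's. It stands on a 12 mm steel rod along x, top 16 mm above the lid; the rod's front end sits in a staple (27 mm above the lid, 58 mm in front of the knob). In the case frame it starts at x -45, y 0 mm; with the catch aside it slides along the case's +x to a stop at x -5.
- blue_catch_grip (a point): The same point on the red catch of the blue case, a bystander of the same size with the same hardware, turned by up to 18 degrees on its own; to be left as it is.

How it is judged:
By the outcome, as a careful person would: the job done as asked, in the order asked, and still so for the second after the job is handed in, with the robot touching nothing.
It also fails if it takes over 40 s, if anything falls off the work surface, if the arm or the gripper's body presses on something with over 40 N, if the wrist force passes 120 N, or if a joint passes its speed limit or range.

## Robot

A 6-joint arm with a two-finger parallel gripper is mounted at the origin on the work surface. World frame = base frame: x ahead of the robot, y to its left, z up, the work surface at z = 0. Lengths are in m, angles in degrees, forces in N, time in s.
With the tool pointing down it reaches from about 0.4 to 0.825 m from the base axis. Payload 7 kg.
Tool frame: the origin (TCP) lies midway between the tips of the shut fingers; the grasp point (between the pads) lies 19 mm behind it (ctrl.hold_point_z is the distance from the TCP to the grasp point, in m); z points along the fingers, y is the line along which they close (so a half turn about z gives the same grasp; the last joint's range is limited). The gripper opens to 88 mm and grips with 3 to 60 N. Pads are 19 mm wide; open, the fingers measure 130 mm over their backs; the gripper's body (78 mm by 193 mm) begins 47 mm behind the grasp point.
Start: joints at [88.069, 20.546, 0.682, 0, -70.136, -16.507], TCP at [0.213, 0.64, 0.197] pointing down, gripper open.
Joint ranges: [-176.03, 176.03], [-82.01, 121.73], [-58.28, 71.71], [-173.87, 95.51], [-174.79, -0.11], [-173.66, 173.66]. Speed limits (degrees/s): [136.94, 136.94, 172.46, 180, 180, 180].

## Interface

Orientations are given as [roll, pitch, yaw] about the fixed x, y, z axes, in that order (R = Rz(yaw) Ry(pitch) Rx(roll)).
In Python, from plant import ctrl gives the robot as it stands.
- The arm moves only by the tool apply_moves, never from a script. Its argument "deltas" is a list of rows, each an object with "fingers": the finger opening in mm, from 0 to 87.6; "delta_pos": the shift along the tool's x, y, z in mm, a list of three; "angular": the turn, a rotation vector about the tool's x, y, z in degrees, a list of three. A call has 1 to 10 rows; each row is the pose to reach, as a shift and turn from the pose commanded when the call began, along the tool's axes at that moment; what a row does not reach only later rows make up. A row lasts 1/10 s, in which the tool goes at most 50 mm and 8.59 degrees, less where a joint would pass 70% of its speed; a pose out of reach is approached as far as the arm can. A call with a gripper value outside its range is refused whole. The fingers move at their own pace and stop on an object; the grip force is fixed at half the most. Time passes only in rows, so rows that repeat a pose let the fingers close. It gives the time, the measured TCP pose, the force, the opening and the grip force at its end, in the units of the state.
- ctrl.get_obs(): the state, without advancing time (a new reading comes with each control period).
- ctrl.snapshot(name): name is "scene" or "side" or "wrist"; returns the picture (420x560x3 uint8, red, green, blue); there is no depth.
- ctrl.camera_params(name): a dict with "fx", "fy", "cx", "cy" (pixels), "cam_to_world" (4x4, takes a point from camera to world coordinates); the wrist camera has in their place "mount" (4x4, takes a point from camera to tool coordinates, whose origin is the TCP and whose axes are the flange's). Camera axes: x right, y up, looking along -z (the intrinsics and any distortion apply to the point x, -y, -z); pixel columns grow to the right and rows downward; lengths in m; the calibration is good to about 2 mm. A picture is of the moment at which its call begins: read the wrist's pose just before it. camera_params takes no time and is no camera call.
- ctrl.close_job(): hands the job in; it is judged then, once.
The state is a dict: "clock": time; "joint_pos": joint angles; "qvel": joint speeds; "tau": joint torques, N m; "tool_pos": TCP position; "orientation": TCP orientation; "force": force on the tool from outside, world axes, zero at the start; "moment": the same for the moment, N m; "opening": finger opening in m; "gripper_force": force on a finger pad.
Only numpy, scipy, OpenCV 4.12 (cv2) and the standard library are available. Lean on these libraries where they do the work, as an engineer would, in place of code of your own. Each camera call takes 0.05 s, during which the arm holds its last target. There are 200 camera calls.

## Working session

There is one attempt and no reset: what is moved stays moved. The work goes in short steps, Python scripts to look and compute and a tool call to move; the robot and the scene stay as the last step left them, time stands still between calls to the robot, and variables do not carry over. Pictures are saved under pics/ and viewed, at most 10 in all, crops included, and the job is handed in when it is done.

Besides the shell and the picture viewer there is one more tool, called after "Call:" by a JSON object that holds its "fn" and its "kwargs". apply_moves: Moves the arm, as the interface text tells. Its arguments: {"type":"object","properties":{"deltas":{"type":"array"}},"required":["deltas"]}

```bash
mkdir -p pics
python3 - <<'E'
from plant import ctrl
import cv2
for n in("scene","side"):
    cv2.imwrite(f"pics/{n}0.png",ctrl.snapshot(n)[:,:,::-1]); p=ctrl.camera_params(n); print(n,p)
print(ctrl.camera_params("wrist")); o=ctrl.get_obs(); print(o["clock"],o["tool_pos"],o["orientation"],o["opening"])
E
```

```text
scene {'fx': 513.435799195333, 'fy': 513.435799195333, 'cx': 278.67520228674437, 'cy': 210.31886076581952, 'cam_to_world': array([[-0.88770373, -0.27945442,  0.36590616,  0.86209991],
       [ 0.46009822, -0.50894966,  0.72751624,  0.73057375],
       [-0.01707981,  0.81417165,  0.58037299,  0.68601754],
       [ 0.        ,  0.        ,  0.        ,  1.        ]])}
side {'fx': 442.58637514696085, 'fy': 442.58637514696085, 'cx': 270.79005631339834, 'cy': 210.34090115615638, 'cam_to_world': array([[-0.74961361,  0.32851806, -0.57459144,  0.04746941],
       [-0.66153199, -0.34389947,  0.66641472,  0.58501336],
       [ 0.02132758,  0.87966416,  0.47511693,  0.50800925],
       [ 0.        ,  0.        ,  0.        ,  1.        ]])}
{'fx': 343.5734702182729, 'fy': 343.5734702182729, 'cx': 277.72020658045113, 'cy': 208.5870676966664, 'mount': array([[ 2.11121690e-04,  9.53250007e-01,  3.02182692e-01,
         8.37361599e-02],
       [ 9.99999904e-01, -8.53071109e-05, -4.29550301e-04,
         7.54897942e-04],
       [-3.83690495e-04,  3.02182754e-01, -9.53249934e-01,
        -1.87647231e-01],
       [ 0.00000000e+00,  0.00000000e+00,  0.00000000e+00,
         1.00000000e+00]])}
0.1 [0.21337944 0.63989304 0.19622958] [ 1.79916887e+02 -6.81634277e-03 -1.84478284e+01] 0.08780394461298656
```

View pics/scene0.png

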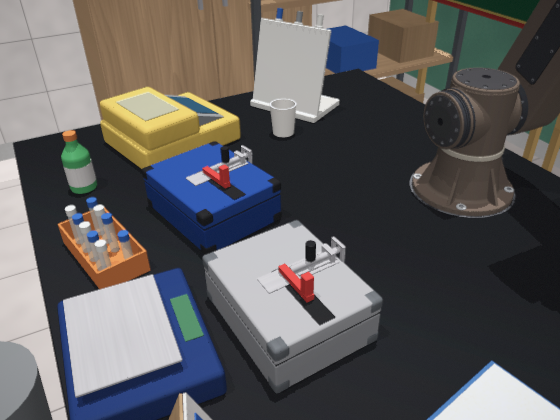

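View pics/side0.png

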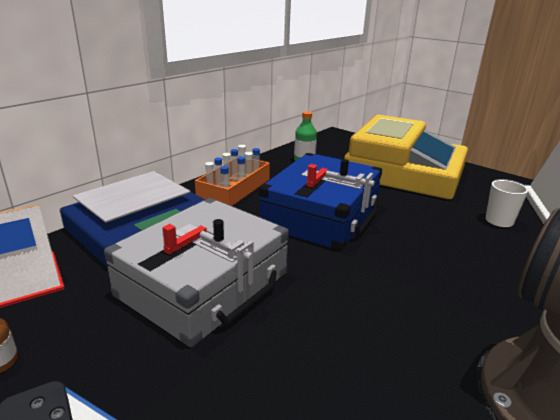

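The silver case is the nearer one in both views. In the scene view, its post top is near (307,276) and its knob top near (311,243). In the side view, they are near (169,228) and (218,223). The blue case is on the robot's right. I'll zoom in to refine these.

Run:
```python
import cv2,numpy as np
a=cv2.imread("pics/scene0.png")[225:325,250:350]; b=cv2.imread("pics/side0.png")[205:285,145:245]
r=lambda i:cv2.resize(i,None,fx=4,fy=4,interpolation=cv2.INTER_CUBIC)
b=cv2.copyMakeBorder(b,0,20,0,0,0)
cv2.imwrite("pics/z.png",np.hstack([r(a),r(b)]))
```

```text
(no output)
```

View pics/z.png

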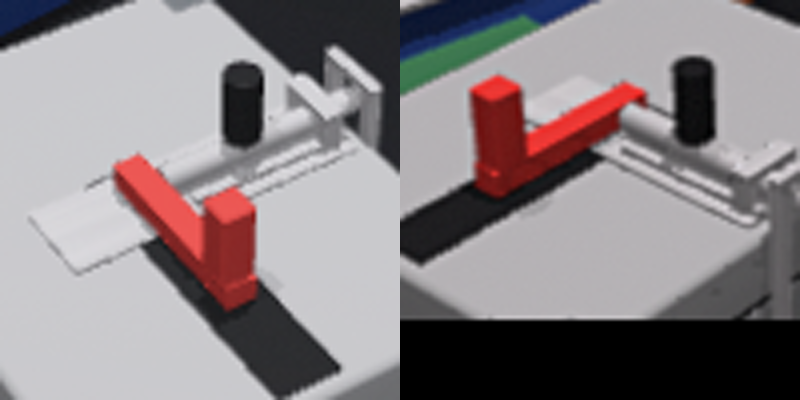

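```bash
cat > h.py <<'E'
import numpy as np
from plant import ctrl
def ray(p,T,uv):
    d=T[:3,:3]@np.array([(uv[0]-p['cx'])/p['fx'],-(uv[1]-p['cy'])/p['fy'],-1]); return T[:3,3],d
def onz(p,T,uv,z):
    o,d=ray(p,T,uv); return o+d*(z-o[2])/d[2]
E
python3 - <<'E'
from h import *
P={n:ctrl.camera_params(n) for n in("scene","side")}
uv={"post":((307.5,275.5),(169.3,226.3)),"knob":((310.75,242.75),(218.3,221.3))}
X={}
for k,(a,b) in uv.items():
    A=[];B=[]
    pts=[]
    for n,u in zip(P,(a,b)):
        o,d=ray(P[n],P[n]['cam_to_world'],u); d/=np.linalg.norm(d); M=np.eye(3)-np.outer(d,d); A.append(M);B.append(M@o)
        pts.append(onz(P[n],P[n]['cam_to_world'],u,.15))
    print(k,np.linalg.solve(sum(A),sum(B)).round(4),np.array(pts).round(4)); X[k]=np.mean(pts,0)
d=(X["post"]-X["knob"])[:2]; print(d,np.linalg.norm(d),np.hypot(48.5,64))
print("yaw",np.degrees(np.arctan2(d[1],d[0])-np.arctan2(64,48.5)))
E
```

```text
post [0.5639 0.2314 0.1487] [[0.5644 0.2318 0.15  ]
 [0.5614 0.2336 0.15  ]]
knob [0.52   0.1664 0.1488] [[0.5202 0.166  0.15  ]
 [0.5173 0.1696 0.15  ]]
[0.04420441 0.06490541] 0.0785286039840428 80.30099625782982
yaw 2.898135214201003
```

```bash
cat >> h.py <<'E'
from scipy.spatial.transform import Rotation as Ro
def tcp():
    o=ctrl.get_obs(); return np.array(o["tool_pos"]),Ro.from_euler("xyz",o["orientation"],degrees=True),o
def plan(pos,yaw):
    p,R,o=tcp(); G=Ro.from_euler("xyz",[180,0,yaw],degrees=True)
    print("delta_mm",(R.inv().apply(np.array(pos)-p)*1e3).round(1),"rotvec",(R.inv()*G).as_rotvec(degrees=True).round(2),"clock",round(o["clock"],2))
def wrist():
    p,R,o=tcp(); im=ctrl.snapshot("wrist"); c=ctrl.camera_params("wrist"); T=np.eye(4);T[:3,:3]=R.as_matrix();T[:3,3]=p
    return im,c,T@c["mount"]
E
python3 -c "
from h import *
plan([.545,.2,.26],3)"
```

```text
delta_mm [453.8 312.4 -63.3] rotvec [ 8.000e-02  1.000e-02 -2.145e+01] clock 0.1
```

Call:
{"fn": "apply_moves", "kwargs": {"deltas": [{"fingers":50,"delta_pos":[0,0,-40],"angular":[0,0,0]},{"fingers":50,"delta_pos":[38,26,-63],"angular":[0,0,-3]},{"fingers":50,"delta_pos":[78,54,-63],"angular":[0,0,-6]},{"fingers":50,"delta_pos":[118,81,-63],"angular":[0,0,-9]},{"fingers":50,"delta_pos":[158,108,-63],"angular":[0,0,-12]},{"fingers":50,"delta_pos":[198,136,-63],"angular":[0,0,-15]},{"fingers":50,"delta_pos":[238,164,-63],"angular":[0,0,-18]},{"fingers":50,"delta_pos":[278,191,-63],"angular":[0,0,-21.5]},{"fingers":50,"delta_pos":[318,219,-63],"angular":[0,0,-21.5]},{"fingers":50,"delta_pos":[358,246,-63],"angular":[0,0,-21.5]}]}}

```text
clock: 1.1
tool_pos: [0.4759, 0.2919, 0.26]
orientation: [-180.0, 0.0, 3.1]
force: [1.0, 1.1, 0.5]
opening: 0.0499
gripper_force: 0.0
```

```bash
python3 -c "
from h import *
plan([.545,.2,.26],3)"
```

```text
delta_mm [64.1 95.4  0. ] rotvec [-0.    0.01  0.08] clock 1.1
```

Call:
{"fn": "apply_moves", "kwargs": {"deltas": [{"fingers":50,"delta_pos":[26,38,0],"angular":[0,0,0]},{"fingers":50,"delta_pos":[52,76,0],"angular":[0,0,0]},{"fingers":50,"delta_pos":[64,95,0],"angular":[0,0,0]},{"fingers":50,"delta_pos":[64,95,0],"angular":[0,0,0]}]}}

```text
clock: 1.5
tool_pos: [0.5454, 0.1996, 0.2593]
orientation: [179.9, 0.1, 2.9]
force: [-0.1, 0.3, 0.2]
opening: 0.0499
gripper_force: 0.0
```

```bash
python3 -c "
from h import *
import cv2
im,c,T=wrist(); cv2.imwrite('pics/w1.png',im[:,:,::-1]); np.save('T1.npy',T)"
```

```text
(no output)
```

View pics/w1.png

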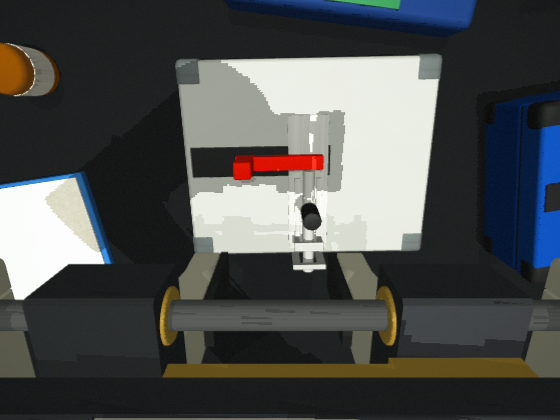

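```bash
python3 -c "
from h import *
import cv2
im=cv2.imread('pics/w1.png'); cv2.imwrite('pics/w1z.png',cv2.resize(im[140:280,180:340],None,fx=4,fy=4,interpolation=cv2.INTER_CUBIC))
c=ctrl.camera_params('wrist');T=np.load('T1.npy')
C=[onz(c,T,u,.1) for u in((177,61),(440,55),(421,250),(194,253))]
print(np.round(C,4),T[:3,3]); yaw=lambda a,b:np.degrees(np.arctan2(*(a-b)[[1,0]]))
print(yaw(C[0],C[1])-90,yaw(C[3],C[2])-90,yaw(C[0],C[3]),yaw(C[1],C[2]))
m=np.mean(C,0);print(m)
for u in((243,171),(313,221)):print(onz(c,T,u,.15))
"
```

```text
[[0.6581 0.2976 0.1   ]
 [0.6755 0.0537 0.1   ]
 [0.4786 0.0365 0.1   ]
 [0.4626 0.2865 0.1   ]] [0.62892588 0.20282975 0.44690962]
4.082780226528385 3.6478129235271837 3.2664602461007357 5.002858333451504
[0.56871578 0.16856145 0.1       ]
[0.56754536 0.22968045 0.15      ]
[0.52419019 0.16463116 0.15      ]
```

View pics/w1z.png

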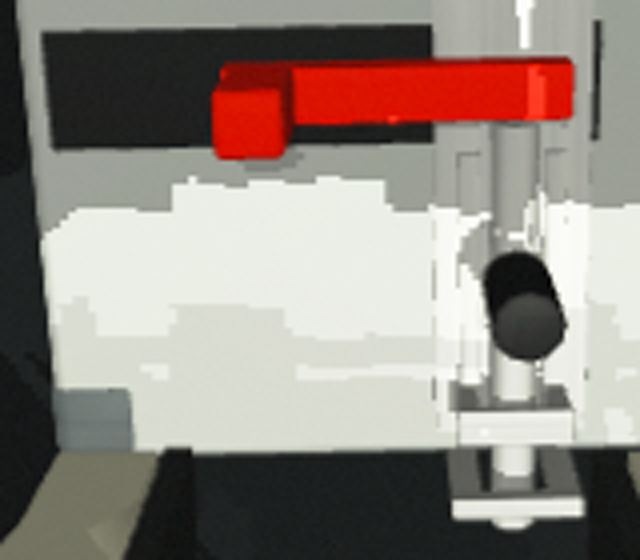

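The lid is seen from above. The post top is at (242,170) and the knob top at (312.5,221.5) in the full picture, with the rod still in the staple. The case yaw is about 4°, the post is at about (0.567,0.231) and the knob at about (0.522,0.166).

```bash
python3 -c "
from h import *
plan([.567,.231,.121],4)"
```

```text
delta_mm [ 23.9 -29.1 138.4] rotvec [ 0.03  0.06 -1.1 ] clock 1.55
```

Call:
{"fn": "apply_moves", "kwargs": {"deltas": [{"fingers":50,"delta_pos":[24,-29,20],"angular":[0,0,-1.1]},{"fingers":50,"delta_pos":[24,-29,60],"angular":[0,0,-1.1]},{"fingers":50,"delta_pos":[24,-29,100],"angular":[0,0,-1.1]},{"fingers":50,"delta_pos":[24,-29,125],"angular":[0,0,-1.1]},{"fingers":50,"delta_pos":[24,-29,138],"angular":[0,0,-1.1]},{"fingers":50,"delta_pos":[24,-29,138],"angular":[0,0,-1.1]},{"fingers":5,"delta_pos":[24,-29,138],"angular":[0,0,-1.1]},{"fingers":5,"delta_pos":[24,-29,138],"angular":[0,0,-1.1]},{"fingers":5,"delta_pos":[24,-29,138],"angular":[0,0,-1.1]},{"fingers":5,"delta_pos":[24,-29,138],"angular":[0,0,-1.1]}]}}

```text
clock: 2.55
tool_pos: [0.5671, 0.2328, 0.1232]
orientation: [-179.9, -0.1, 4.2]
force: [0.1, -0.9, 0.2]
opening: 0.0236
gripper_force: 0.0
```

Call:
{"fn": "apply_moves", "kwargs": {"deltas": [{"fingers":5,"delta_pos":[0,0,0],"angular":[0,0,0]},{"fingers":5,"delta_pos":[0,0,0],"angular":[0,0,0]},{"fingers":5,"delta_pos":[0,0,0],"angular":[0,0,0]}]}}

```text
clock: 2.85
tool_pos: [0.5667, 0.2325, 0.1221]
orientation: [-180.0, -0.0, 4.2]
force: [-0.2, 0.5, 0.5]
opening: 0.0059
gripper_force: 0.0
```

The fingers closed to 5.9 mm, so they don't hold the 16 mm post. I'll look before moving again.

```bash
python3 -c "
from h import *
import cv2
im,c,T=wrist(); s=ctrl.snapshot('side'); t=ctrl.snapshot('scene')
r=lambda i,y,x:cv2.resize(i[y:y+150,x:x+200,::-1],(400,300))
cv2.imwrite('pics/m1.png',np.vstack([np.hstack([r(im,150,150),r(s,160,90)]),np.hstack([r(t,180,220),r(im,0,150)])]))
o=ctrl.get_obs();print(o['tool_pos'],o['opening'],o['gripper_force'])"
```

```text
[0.5666972  0.2324752  0.12199609] 0.00511014915703595 0.0
```

View pics/m1.png

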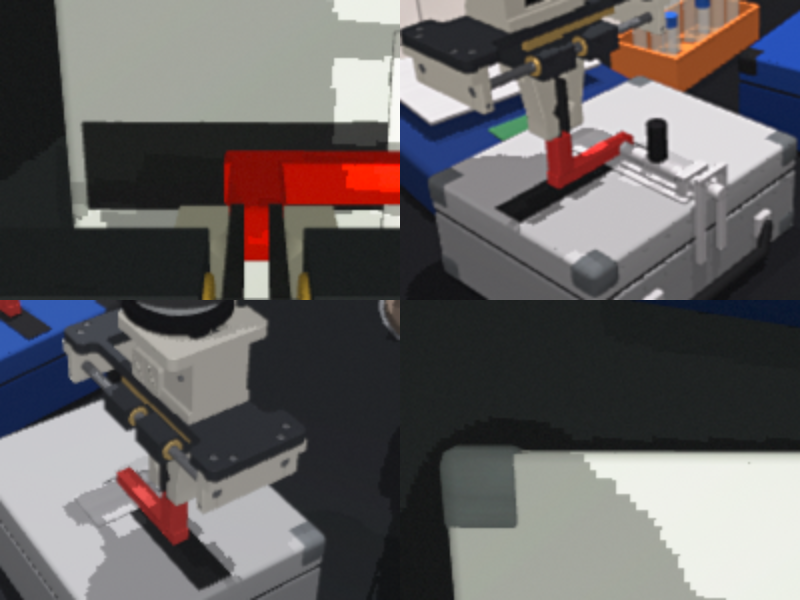

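```bash
python3 -c "
from h import *
import cv2
p,R,o=tcp(); out=[]
for n,x,y in(('side',130,190),('scene',270,240)):
    c=ctrl.camera_params(n); im=ctrl.snapshot(n)[:,:,::-1][y:y+75,x:x+75]; im=cv2.resize(im,(400,400),interpolation=cv2.INTER_CUBIC); s=400/75
    T=np.linalg.inv(c['cam_to_world'])
    for q,col in((p,(0,255,0)),(p+[0,0,.019],(255,255,0)),(np.array([.566,.231,.15]),(255,0,255)),(np.array([.566,.231,.1]),(255,0,255))):
        v=T[:3,:3]@q+T[:3,3]; u=np.array([c['cx']+c['fx']*v[0]/-v[2],c['cy']-c['fy']*v[1]/-v[2]]); print(n,u.round(1))
        cv2.circle(im,tuple(int(k) for k in (u+.5-[x,y])*s),4,col,2)
    out.append(im)
cv2.imwrite('pics/m2.png',np.hstack(out)); print(o['joint_pos'])"
```

```text
side [169.4 239.8]
side [168.3 229.8]
side [168.8 224.7]
side [171.5 251. ]
scene [306.1 289.6]
scene [306.3 280.6]
scene [306.3 275.5]
scene [305.9 298.9]
[ 4.05524749e+01  1.80080682e+01 -1.33703879e+01 -3.75090091e-04
 -5.86294724e+01  5.36066075e+01]
```

View pics/m2.png

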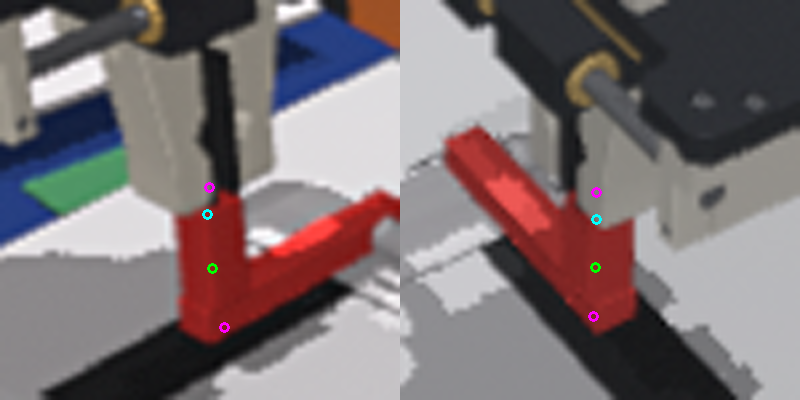

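```bash
python3 -c "
from h import *
c=ctrl.camera_params('wrist'); p,R,o=tcp(); M=np.eye(4);M[:3,:3]=R.as_matrix();M[:3,3]=p;T2=M@c['mount'];T1=np.load('T1.npy')
print(ctrl.hold_point_z,p,o['force'],T2[:3,3])
for T,a,b in((T1,(177,61),(190.75,148)),(T2,(170.5,73.5),(191.5,211))):
    for z in(.1,.075): A,B=onz(c,T,a,z),onz(c,T,b,z); print(z,A.round(4),B.round(4),np.linalg.norm(A-B))
"
```

```text
0.0188 [0.56674133 0.23250938 0.12202445] [-0.23767255  0.57080987  0.43589087] [0.64996855 0.23742777 0.30967   ]
0.1 [0.6581 0.2976 0.1   ] [0.578 0.287 0.1  ] 0.08081916681181527
0.075 [0.6602 0.3045 0.075 ] [0.5743 0.293  0.075 ] 0.08664339032934167
0.1 [0.6596 0.2991 0.1   ] [0.578  0.2875 0.1   ] 0.08247649331043785
0.075 [0.6608 0.3065 0.075 ] [0.5694 0.2934 0.075 ] 0.09231057719960602
```

The wrist camera agrees with the reported pose, but both outside views show the real fingertips just above the post top. The tips are therefore about 25 mm higher than the stated TCP. I'll open and go down in guarded steps.

Call:
{"fn": "apply_moves", "kwargs": {"deltas": [{"fingers":50,"delta_pos":[0,1,0],"angular":[0,0,0]},{"fingers":50,"delta_pos":[0,1,0],"angular":[0,0,0]},{"fingers":50,"delta_pos":[0,1,0],"angular":[0,0,0]},{"fingers":50,"delta_pos":[0,1,0],"angular":[0,0,0]},{"fingers":50,"delta_pos":[0,1,0],"angular":[0,0,0]},{"fingers":50,"delta_pos":[0,1,0],"angular":[0,0,0]},{"fingers":50,"delta_pos":[0,1,5],"angular":[0,0,0]},{"fingers":50,"delta_pos":[0,1,10],"angular":[0,0,0]},{"fingers":50,"delta_pos":[0,1,14],"angular":[0,0,0]},{"fingers":50,"delta_pos":[0,1,14],"angular":[0,0,0]}]}}

```text
clock: 4.1
tool_pos: [0.5663, 0.2312, 0.107]
orientation: [180.0, 0.1, 4.2]
force: [-0.5, -0.0, -0.7]
opening: 0.05
gripper_force: 0.0
```

Call:
{"fn": "apply_moves", "kwargs": {"deltas": [{"fingers":50,"delta_pos":[0,0,4],"angular":[0,0,0]},{"fingers":50,"delta_pos":[0,0,8],"angular":[0,0,0]},{"fingers":5,"delta_pos":[0,0,8],"angular":[0,0,0]},{"fingers":5,"delta_pos":[0,0,8],"angular":[0,0,0]},{"fingers":5,"delta_pos":[0,0,8],"angular":[0,0,0]},{"fingers":5,"delta_pos":[0,0,8],"angular":[0,0,0]},{"fingers":5,"delta_pos":[0,0,8],"angular":[0,0,0]},{"fingers":5,"delta_pos":[0,0,8],"angular":[0,0,0]},{"fingers":5,"delta_pos":[0,0,8],"angular":[0,0,0]},{"fingers":5,"delta_pos":[0,0,8],"angular":[0,0,0]}]}}

```text
clock: 5.1
tool_pos: [0.5669, 0.2321, 0.1003]
orientation: [-180.0, -0.0, 4.2]
force: [-1.1, 4.6, 0.4]
opening: 0.0155
gripper_force: 30.0
```

The post is now gripped at 15.5 mm and 30 N. I'll slide it along the case's +y, which is the tool's -y.

Call:
{"fn": "apply_moves", "kwargs": {"deltas": [{"fingers":5,"delta_pos":[0,-6,0],"angular":[0,0,0]},{"fingers":5,"delta_pos":[0,-12,0],"angular":[0,0,0]},{"fingers":5,"delta_pos":[0,-18,0],"angular":[0,0,0]},{"fingers":5,"delta_pos":[0,-24,0],"angular":[0,0,0]},{"fingers":5,"delta_pos":[0,-29,0],"angular":[0,0,0]},{"fingers":5,"delta_pos":[0,-33,0],"angular":[0,0,0]},{"fingers":5,"delta_pos":[0,-35,0],"angular":[0,0,0]},{"fingers":5,"delta_pos":[0,-35,0],"angular":[0,0,0]}]}}

```text
clock: 5.9
tool_pos: [0.5644, 0.2672, 0.1002]
orientation: [-180.0, -0.0, 4.2]
force: [0.2, -0.2, 3.9]
opening: 0.016
gripper_force: 30.0
```

Call:
{"fn": "apply_moves", "kwargs": {"deltas": [{"fingers":5,"delta_pos":[0,-2,0],"angular":[0,0,0]},{"fingers":5,"delta_pos":[0,-4,0],"angular":[0,0,0]},{"fingers":5,"delta_pos":[0,-5,0],"angular":[0,0,0]},{"fingers":5,"delta_pos":[0,-5,0],"angular":[0,0,0]}]}}

```text
clock: 6.3
tool_pos: [0.5641, 0.2716, 0.1002]
orientation: [-180.0, -0.0, 4.2]
force: [1.5, -1.0, 5.2]
opening: 0.0159
gripper_force: 30.0
```

Call:
{"fn": "apply_moves", "kwargs": {"deltas": [{"fingers":5,"delta_pos":[0,-1,0],"angular":[0,0,0]},{"fingers":5,"delta_pos":[0,-2,0],"angular":[0,0,0]},{"fingers":5,"delta_pos":[0,-2,0],"angular":[0,0,0]}]}}

```text
clock: 6.6
tool_pos: [0.564, 0.2722, 0.1002]
orientation: [179.9, 0.0, 4.2]
force: [2.6, -5.8, 6.4]
opening: 0.0158
gripper_force: 30.0
```

Call:
{"fn": "apply_moves", "kwargs": {"deltas": [{"fingers":5,"delta_pos":[0,-1,0],"angular":[0,0,0]},{"fingers":5,"delta_pos":[0,-2,0],"angular":[0,0,0]},{"fingers":5,"delta_pos":[0,-2,0],"angular":[0,0,0]}]}}

```text
clock: 6.9
tool_pos: [0.5639, 0.2723, 0.1002]
orientation: [179.7, 0.1, 4.1]
force: [4.4, -13.0, 6.8]
opening: 0.0157
gripper_force: 30.0
```

The catch is at its stop: it no longer advances and the force rises to 13 N. I'll ease off, release and rise.

Call:
{"fn": "apply_moves", "kwargs": {"deltas": [{"fingers":5,"delta_pos":[0,3.5,0],"angular":[0,0,0]},{"fingers":50,"delta_pos":[0,3.5,0],"angular":[0,0,0]},{"fingers":50,"delta_pos":[0,3.5,0],"angular":[0,0,0]},{"fingers":50,"delta_pos":[0,3.5,0],"angular":[0,0,0]},{"fingers":50,"delta_pos":[0,3.5,0],"angular":[0,0,0]},{"fingers":50,"delta_pos":[0,3.5,0],"angular":[0,0,0]},{"fingers":50,"delta_pos":[0,3.5,-25],"angular":[0,0,0]},{"fingers":50,"delta_pos":[0,3.5,-65],"angular":[0,0,0]},{"fingers":50,"delta_pos":[0,3.5,-80],"angular":[0,0,0]},{"fingers":50,"delta_pos":[0,3.5,-80],"angular":[0,0,0]}]}}

```text
clock: 7.9
tool_pos: [0.5652, 0.273, 0.1833]
orientation: [-179.8, -0.3, 4.2]
force: [0.5, -0.8, -0.1]
opening: 0.0499
gripper_force: 0.0
```

```bash
python3 -c "
from h import *
plan([.523,.1665,.101],4.1)"
```

```text
delta_mm [-50.2 103.4  81.8] rotvec [-0.16 -0.25  0.09] clock 7.9
```

Call:
{"fn": "apply_moves", "kwargs": {"deltas": [{"fingers":50,"delta_pos":[-18,40,0],"angular":[0,0,0]},{"fingers":50,"delta_pos":[-36,80,0],"angular":[0,0,0]},{"fingers":50,"delta_pos":[-50,104,0],"angular":[0,0,0]},{"fingers":50,"delta_pos":[-50,104,0],"angular":[0,0,0]},{"fingers":50,"delta_pos":[-50,104,30],"angular":[0,0,0]},{"fingers":50,"delta_pos":[-50,104,55],"angular":[0,0,0]},{"fingers":50,"delta_pos":[-50,104,70],"angular":[0,0,0]},{"fingers":50,"delta_pos":[-50,104,79],"angular":[0,0,0]},{"fingers":50,"delta_pos":[-50,104,79],"angular":[0,0,0]}]}}

```text
clock: 8.8
tool_pos: [0.5208, 0.1644, 0.0995]
orientation: [179.9, 0.1, 4.2]
force: [0.1, -0.9, -0.1]
opening: 0.05
gripper_force: 0.0
```

Call:
{"fn": "apply_moves", "kwargs": {"deltas": [{"fingers":5,"delta_pos":[0,0,0],"angular":[0,0,0]},{"fingers":5,"delta_pos":[0,0,0],"angular":[0,0,0]},{"fingers":5,"delta_pos":[0,0,0],"angular":[0,0,0]},{"fingers":5,"delta_pos":[0,0,0],"angular":[0,0,0]},{"fingers":5,"delta_pos":[0,0,0],"angular":[0,0,0]},{"fingers":5,"delta_pos":[0,0,0],"angular":[0,0,0]},{"fingers":5,"delta_pos":[0,0,0],"angular":[0,0,0]}]}}

```text
clock: 9.5
tool_pos: [0.5223, 0.1668, 0.1017]
orientation: [-179.8, -0.1, 4.2]
force: [-1.0, 8.2, 0.3]
opening: 0.0172
gripper_force: 30.0
```

The knob is gripped. I'll slide it along the case's +x, which is the tool's +x.

Call:
{"fn": "apply_moves", "kwargs": {"deltas": [{"fingers":5,"delta_pos":[6,-1,0],"angular":[0,0,0]},{"fingers":5,"delta_pos":[12,-1,0],"angular":[0,0,0]},{"fingers":5,"delta_pos":[18,-1,0],"angular":[0,0,0]},{"fingers":5,"delta_pos":[24,-1,0],"angular":[0,0,0]},{"fingers":5,"delta_pos":[30,-1,0],"angular":[0,0,0]},{"fingers":5,"delta_pos":[35,-1,0],"angular":[0,0,0]},{"fingers":5,"delta_pos":[38,-1,0],"angular":[0,0,0]},{"fingers":5,"delta_pos":[38,-1,0],"angular":[0,0,0]}]}}

```text
clock: 10.3
tool_pos: [0.5606, 0.1695, 0.1017]
orientation: [-179.9, -0.1, 4.2]
force: [0.2, 5.0, 2.1]
opening: 0.017
gripper_force: 30.0
```

Call:
{"fn": "apply_moves", "kwargs": {"deltas": [{"fingers":5,"delta_pos":[2,0,0],"angular":[0,0,0]},{"fingers":5,"delta_pos":[4,0,0],"angular":[0,0,0]},{"fingers":5,"delta_pos":[4,0,0],"angular":[0,0,0]}]}}

```text
clock: 10.6
tool_pos: [0.5618, 0.1695, 0.1016]
orientation: [-179.9, 0.1, 4.2]
force: [-10.7, 7.7, 10.4]
opening: 0.0167
gripper_force: 30.0
```

Call:
{"fn": "apply_moves", "kwargs": {"deltas": [{"fingers":5,"delta_pos":[2,0,0],"angular":[0,0,0]},{"fingers":5,"delta_pos":[2,0,0],"angular":[0,0,0]},{"fingers":5,"delta_pos":[-1.5,0,0],"angular":[0,0,0]},{"fingers":50,"delta_pos":[-1.5,0,0],"angular":[0,0,0]},{"fingers":50,"delta_pos":[-1.5,0,0],"angular":[0,0,0]},{"fingers":50,"delta_pos":[-1.5,0,0],"angular":[0,0,0]},{"fingers":50,"delta_pos":[-1.5,0,0],"angular":[0,0,0]},{"fingers":50,"delta_pos":[-1.5,0,0],"angular":[0,0,0]},{"fingers":50,"delta_pos":[-1.5,0,-25],"angular":[0,0,0]},{"fingers":50,"delta_pos":[-1.5,0,-65],"angular":[0,0,0]}]}}

```text
clock: 11.6
tool_pos: [0.5601, 0.1674, 0.164]
orientation: [179.8, 0.3, 4.1]
force: [1.1, 0.8, 0.2]
opening: 0.0496
gripper_force: 0.0
```

Call:
{"fn": "apply_moves", "kwargs": {"deltas": [{"fingers":50,"delta_pos":[0,0,-45],"angular":[0,0,0]},{"fingers":50,"delta_pos":[0,0,-90],"angular":[0,0,0]},{"fingers":50,"delta_pos":[-20,0,-110],"angular":[0,0,0]},{"fingers":50,"delta_pos":[-20,0,-110],"angular":[0,0,0]}]}}

```text
clock: 12.0
tool_pos: [0.5423, 0.1674, 0.2804]
orientation: [-179.8, -0.3, 4.2]
force: [0.5, -0.5, 0.4]
opening: 0.05
gripper_force: 0.0
```

```bash
python3 -c "
from h import *
import cv2
im=wrist()[0]; s=ctrl.snapshot('side')
cv2.imwrite('pics/f.png',np.hstack([cv2.resize(im[90:300,160:440,::-1],(400,300)),cv2.resize(s[180:330,90:290,::-1],(400,300))]))"
```

```text
(no output)
```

View pics/f.png

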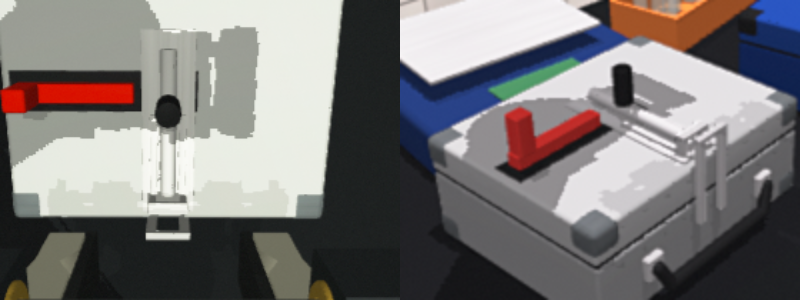

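The wrist view shows the catch at the outer end of its slot, near (20,98) in the crop. The bolt knob is back at (168,111), and the staple at (168,225) is empty. The arm is clear.

```bash
python3 -c "
from plant import ctrl
print(ctrl.close_job())"
```

```text
the job is handed in; nothing more can be done
None
```

The silver case is unlatched and the job handed in at about 12 s: the red catch was slid to its stop first, then the bolt fully back out of its staple, with the blue case untouched.

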